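Clear the offcuts out of the mitre box with its scraper block

TASK

Unhook the scraper block that hangs on the near wall of the wooden mitre box (lift it, then pull it off its screw), stand it down, and take it again by its two broad faces so that it fits across the channel. Stand it in the channel behind the offcuts and wipe them all out of the end into the metal tray, keeping the fingers off them. Then stand the block upright on its rubber foot on the bench, and leave the other things where they lie.

Things in the scene. Friction and masses are not known exactly. Their poses are not given: they have to be found in the camera images.
- mitre_box: Mitre box of brown wood, fixed: a straight channel open above and at both ends, 260 mm long (its y), 96 mm wide over the walls (its x), 74 mm high. Origin at the centre of its underside on the bench; z up; the metal tray is at its -y end; the near wall, towards the robot, is at -x. The walls are 12 mm thick and rise 54 mm above the bed.
- bed_center (a point): Centre of the bed (floor) of the mitre box's channel, 20 mm above the bench; axes as the mitre box. The bed is 72 mm wide (x -36 to 36 mm) between the walls and runs 130 mm each way along y.
- screw_head (a point): Centre of the head of the screw on the outer face of the near wall, 53.5 mm above the bench. It stands out along the box's -x: shank 5 mm thick and 5 mm long, then a round head 13 mm wide and 4 mm thick.
- chip_tray: Shallow open tray of sheet metal, fixed, 140 mm (x) by 112 mm (y) by 14 mm high, walls and floor 2 mm, butted against the -y end of the mitre box; its rim lies 6 mm below the bed. Origin at the centre of its underside; axes parallel to the mitre box's.
- block_center (a point): Centre of the scraper block: loose, pale wood with a black rubber foot, 34 mm thick (its x), 62 mm long (its y), 56 mm high (its z), 130 g. At first it hangs on the near wall, x and y parallel to the box's, foot 10 mm above the bench, back (+x) flat against the wall, so that only its two ends (62 mm apart) can be gripped. It stands by itself on its foot, 28 mm below this point.
- keyhole (a point): Middle of the round hole, 19 mm wide, of the keyhole plate in the block's back; it passes the screw's head. At the start the screw's shank sits 14 mm above it in a slot 9 mm wide (2 mm of play each way). The block comes free when lifted 14 mm (11 to 17 will do), then pulled straight off, 10 mm or more, along the box's -x.
- foot_edge (a point): Middle of the block's rubber foot, at the very bottom. Set across the channel (block's length along the box's x) it leaves 5 mm at each end, no room there for fingers, so for wiping the block is held by its two broad faces (34 mm apart, along its x). Gripped near its top, the fingers pass over the offcuts, which are at most 14 mm high.
- offcut_strip_center (a point): Centre of a square strip of pale wood, 60 mm long (its y) by 11 by 11 mm, lying on the bed of the channel, roughly along it.
- offcut_1_center (a point): Centre of a sawn stub of pale wood, 14 by 23 by 12 mm high, lying on the bed. All the offcuts lie between 110 mm towards the tray and 30 mm the other way from the middle of the box.
- offcut_2_center (a point): Centre of a sawn stub of pale wood, 16 by 20 by 11 mm high, lying on the bed.
- offcut_3_center (a point): Centre of a sawn stub of pale wood, 13 by 24 by 14 mm high, lying on the bed.
- order_pad: Black notebook, 148 by 110 by 16 mm, lying at the left front; origin under its middle. Leave it alone.
- bamboo_graver: Graver with bamboo handle, 152 mm long (its y), 12 mm thick, lying at the right front edge; origin under its middle. Leave it alone.
- stock_bar: Bar of boxwood, 86 mm long (its y), 12 by 11 mm, lying on the bench at the right front; origin under its middle. It is stock, not an offcut: leave it alone.
- eye_loupe: Black loupe, 38 mm wide, 30 mm high, standing behind the mitre box; origin under its middle. Leave it alone.
- small_hammer: Small hammer, 170 mm long (its y), head 50 mm wide and 25 mm high, lying behind the tray; origin under its middle. Leave it alone.

How it is judged:
By the outcome, as a careful person would: the job done as asked, in the order asked, and still so for the second after the job is handed in, with the robot touching nothing.
It also fails if it takes over 51 s, if anything falls off the work surface, if the arm or the gripper's body presses on something with over 40 N, if the wrist force passes 120 N, or if a joint passes its speed limit or range.

ROBOT

A 6-joint arm with a two-finger parallel gripper is mounted at the origin on a cart in front of the work surface, level with it; the furniture and walls round the work are solid. World frame = base frame: x ahead of the robot, y to its left, z up, the work surface at z = 0. Lengths are in m, angles in rad, forces in N, time in s.
With the tool pointing down it reaches from about 0.275 to 0.875 m from the base axis. Payload 12.5 kg.
Tool frame: the origin (TCP) lies on the centre line of the jaws, within the pads' length; the fingertips stand r.finger_overhang ahead of it and the grasp point (between the pads) lies 3 mm ahead of it (r.finger_overhang is the distance from the TCP to the fingertips, in m); z points along the fingers, y is the direction in which the jaws open and shut (so a half turn about z gives the same grasp; the last joint's range is limited). The gripper opens to 85 mm and grips with 20 to 120 N. Pads are 22 mm wide; open, the fingers measure 114 mm over their backs; the gripper's body (76 mm by 85 mm) begins 54 mm behind the grasp point. The pads swing forward as they close: fully open they stand 13 mm farther back than shut.
Start: joints at [-0.085, 0.351, 1.652, -0, 1.139, -0.085], TCP at [0.55, 0, 0.253] pointing down, gripper open.
Joint ranges: [-2.75, 2.75], [-0.79, 2.1], [0.01, 2.65], [-1.57, 4.71], [0.07, 3.14], [-2.87, 2.87]. Speed limits (rad/s): [2.22, 2.22, 2.79, 3.14, 3.14, 3.14].

INTERFACE

Orientations are given as a unit quaternion [x, y, z, w].
In Python, from cell import r, optics gives the robot as it stands. The module is installed in compiled form; this text tells all that it offers. Calls block until the motion is done:
- r.move_to(position, orientation): joint-space move of the TCP to a pose.
- r.move_linear(position, rot=None, vel=0.15): straight line of the TCP; rot=None keeps the orientation; vel is the mean speed in m/s.
- r.set_joints(angles): joint-space move.
- r.set_gripper(opening, squeeze=None): opening from 0.0 (shut) to 1.0 (fully open); squeeze is the grip in N (None keeps the last); returns when the fingers have stopped.
- r.sleep(seconds).
- r.inverse_kinematics(position, orientation): joint angles nearest the present ones, or None.
- optics.get_image(name): name is "scene" or "side" or "wrist"; returns a dict with "pixels" (420x560x3 uint8, red, green, blue), "depth" (420x560 float32, m along the optical axis (not along the pixel's ray), 0 where there is no reading), "fx", "fy", "cx", "cy" (pixels), "D" ([k1, k2, p1, p2, k3] as OpenCV has them; the pictures are not rectified), "camera_from_world" (4x4, takes a point from world to camera coordinates); the wrist camera has in their place "mount" (4x4, takes a point from camera to tool coordinates, whose origin is the TCP and whose axes are the flange's). Camera axes: x right, y down, z forward; pixel columns grow to the right and rows downward; lengths in m; the calibration is good to about 2 mm. A picture is of the moment at which its call begins: read the wrist's pose just before it.
A pose or a line that the arm cannot do raises r.PlanningError and nothing moves.
- r.hand_in(): hands the job in, once; it reports no verdict.
Readings, each from a call of its own:
- r.current_t(): time.
- r.current_q(): joint angles.
- r.current_qvel(): joint speeds.
- r.current_effort(): joint torques, N m.
- r.current_tool_pos(): TCP position.
- r.current_ee_rot(): TCP orientation.
- r.current_contact_force(): force on the tool from outside, world axes, zero at the start.
- r.current_torque(): the same for the moment, N m.
- r.current_opening(): opening from 0.0 (shut) to 1.0 (fully open).
Only numpy, scipy, OpenCV 4.12 (cv2) and the standard library are available. Lean on these libraries where they do the work, as an engineer would, in place of code of your own. Each camera call takes 0.05 s, during which the arm holds its last target.

## Working session

There is one attempt and no reset: what is moved stays moved. The work goes in short steps, each a Python script; the robot and the scene stay as the last script left them, time stands still between calls to the robot, and variables do not carry over. Pictures are saved under pics/ and viewed, and the job is handed in when it is done.

```bash
mkdir -p pics; ls; cat > h.py <<'E'
import numpy as np, cv2
from cell import r, optics
from scipy.spatial.transform import Rotation as R
def grab(n,f):
    pos=np.array(r.current_tool_pos());q=np.array(r.current_ee_rot())
    im=optics.get_image(n)
    if n=="wrist":
        T=np.eye(4);T[:3,:3]=R.from_quat(q).as_matrix();T[:3,3]=pos
        wc=T@im["mount"]
    else: wc=np.linalg.inv(im["camera_from_world"])
    im["wc"]=wc
    cv2.imwrite(f"pics/{f}.png",cv2.cvtColor(im["pixels"],cv2.COLOR_RGB2BGR))
    np.savez(f"pics/{f}.npz",**{k:np.array(v) for k,v in im.items()})
    return im
def load(f): return dict(np.load(f"pics/{f}.npz"))
def K(im): return np.array([[im["fx"],0,im["cx"]],[0,im["fy"],im["cy"]],[0,0,1]],float)
def ray(im,px,z):
    p=cv2.undistortPoints(np.array(px,float).reshape(-1,1,2),K(im),np.array(im["D"],float)).reshape(-1,2)
    d=np.c_[p,np.ones(len(p))]@im["wc"][:3,:3].T; o=im["wc"][:3,3]
    return o+d*((z-o[2])/d[:,2])[:,None]
def cloud(im):
    v,u=np.nonzero(im["depth"]>0)
    p=cv2.undistortPoints(np.c_[u,v].astype(float).reshape(-1,1,2),K(im),np.array(im["D"],float)).reshape(-1,2)
    z=im["depth"][v,u]
    c=np.c_[p*z[:,None],z]
    return c@im["wc"][:3,:3].T+im["wc"][:3,3],u,v
def proj(im,P):
    cw=np.linalg.inv(im["wc"])
    return cv2.projectPoints(np.array(P,float).reshape(-1,1,3),cv2.Rodrigues(cw[:3,:3])[0],cw[:3,3],K(im),np.array(im["D"],float))[0].reshape(-1,2)
E
python3 - <<'E'
from h import *
for n in("scene","side","wrist"):
    im=grab(n,n+"0"); print(n,im["wc"].round(3).tolist(),im["fx"])
print(r.current_t(),r.current_ee_rot(),r.finger_overhang,r.current_contact_force())
E
```

```text
pics
scene [[-0.9, -0.322, 0.293, 0.279], [-0.435, 0.658, -0.614, 0.501], [0.005, -0.68, -0.733, 0.718], [0.0, 0.0, 0.0, 1.0]] 458.8406597686808
side [[0.965, -0.136, 0.225, 0.364], [-0.262, -0.52, 0.813, -0.767], [0.006, -0.843, -0.537, 0.53], [0.0, 0.0, 0.0, 1.0]] 380.31405308751044
wrist [[1.0, 0.001, -0.0, 0.55], [0.001, -0.956, -0.293, 0.074], [-0.0, 0.293, -0.956, 0.373], [0.0, 0.0, 0.0, 1.0]] 314.08783813761187
0.15 [ 7.07107100e-01  7.07106342e-01 -2.69795428e-04 -3.11621473e-04] 0.022 [-0.1738445   0.17814391  0.51703136]
```

View pics/scene0.png

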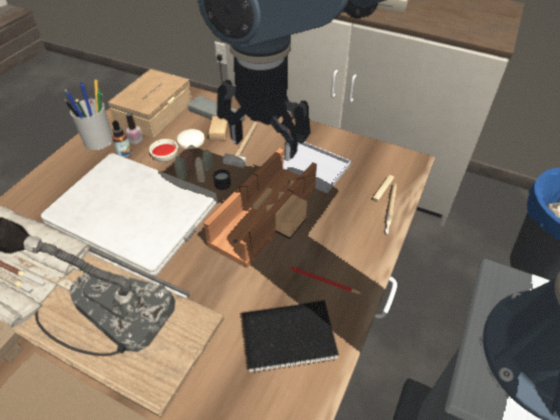

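View pics/side0.png

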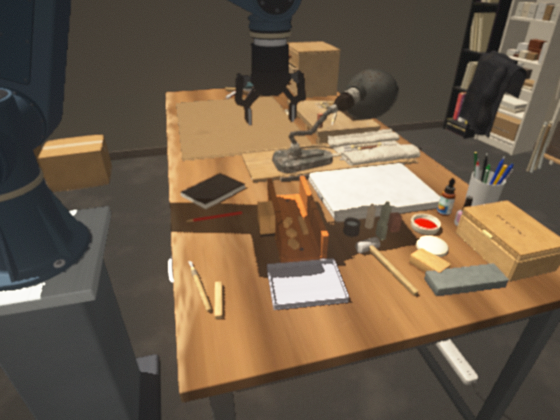

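View pics/wrist0.png

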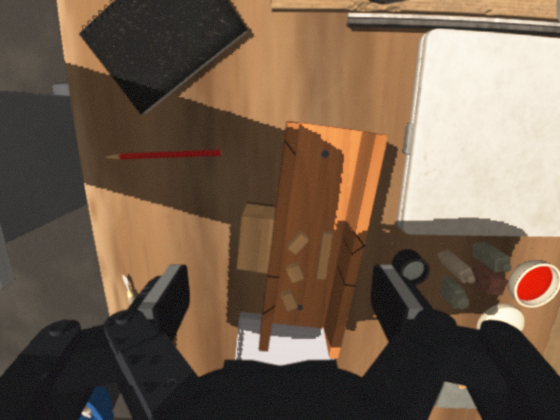

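The wrist view shows the box (its corners near pixels (288,122), (385,135), (340,350) and (262,350)) with the block on its near wall around (256,237). Three stubs lie at (298,243), (294,273) and (290,302), and the strip is at (324,256). Next I'll measure these from depth and rays.

```bash
python3 - <<'E'
from h import *
for n in("wrist0","scene0","side0"):
    im=load(n);P,u,v=cloud(im)
    m=(abs(P[:,0]-.55)<.2)&(abs(P[:,1])<.25)
    for lo,hi in((-.01,.01),(.012,.028),(.068,.080)):
        s=m&(P[:,2]>lo)&(P[:,2]<hi)
        print(n,lo,s.sum(),np.median(P[s,2]).round(4) if s.any() else 0)
    s=m&(P[:,2]>.069)&(P[:,2]<.079)
    Q=P[s]
    # keep largest cluster
    g=np.zeros((500,500),np.uint8); ij=((Q[:,:2]-[.3,-.25])*1000).astype(int); ij=np.clip(ij,0,499); g[ij[:,0],ij[:,1]]=255
    gd=cv2.dilate(g,np.ones((5,5)))
    nl,lab,st,_=cv2.connectedComponentsWithStats(gd)
    for k in range(1,nl):
        if st[k,4]<300: continue
        q=Q[lab[ij[:,0],ij[:,1]]==k]
        print(' comp',len(q),cv2.minAreaRect((q[:,:2]*1000).astype(np.float32)), q[:,2].mean().round(4), np.percentile(q,[1,99],axis=0).round(3).tolist())
E
```

```text
wrist0 -0.01 62102 -0.0003
wrist0 0.012 29896 0.0198
wrist0 0.068 5518 0.0736
 comp 2664 ((545.4190673828125, -62.04998779296875), (260.0551452636719, 12.832805633544922), 83.0837173461914) 0.0735 [[0.528, -0.186, 0.072], [0.565, 0.065, 0.075]]
 comp 2786 ((629.11474609375, -71.70394897460938), (258.9524230957031, 13.370707511901855), 82.82213592529297) 0.0734 [[0.61, -0.196, 0.07], [0.648, 0.055, 0.075]]
scene0 -0.01 22690 0.0004
scene0 0.012 11707 0.016
scene0 0.068 1493 0.0739
 comp 714 ((544.3970336914062, -60.215545654296875), (260.98956298828125, 13.753595352172852), 82.80673217773438) 0.0738 [[0.525, -0.185, 0.069], [0.564, 0.067, 0.077]]
 comp 673 ((627.3280029296875, -71.34916687011719), (260.0037841796875, 15.255098342895508), 83.14337158203125) 0.0737 [[0.607, -0.196, 0.069], [0.647, 0.057, 0.077]]
side0 -0.01 11956 0.0027
side0 0.012 5395 0.0213
side0 0.068 975 0.0761
 comp 378 ((545.9036865234375, -63.91526794433594), (259.49774169921875, 12.664434432983398), 82.87776184082031) 0.076 [[0.525, -0.191, 0.07], [0.563, 0.061, 0.078]]
 comp 397 ((629.4348754882812, -73.77201843261719), (258.92059326171875, 13.307672500610352), 82.63246154785156) 0.0757 [[0.608, -0.201, 0.069], [0.647, 0.048, 0.079]]
 comp 35 ((683.3661499023438, 239.2507781982422), (12.911684036254883, 27.3208065032959), 76.08419036865234) 0.0733 [[0.671, 0.233, 0.069], [0.698, 0.248, 0.079]]
```

```bash
python3 - <<'E'
from h import *
im=load("wrist0")
c=cv2.cvtColor(im["pixels"][100:370,220:400],cv2.COLOR_RGB2BGR)
cv2.imwrite("pics/wcrop.png",cv2.resize(c,None,fx=2.2,fy=2.2,interpolation=cv2.INTER_CUBIC)) 
im=load("scene0")
c=cv2.cvtColor(im["pixels"][130:280,180:360],cv2.COLOR_RGB2BGR)
cv2.imwrite("pics/scrop.png",cv2.resize(c,None,fx=4,fy=4,interpolation=cv2.INTER_CUBIC)) 
E
```

```text
(no output)
```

View pics/wcrop.png

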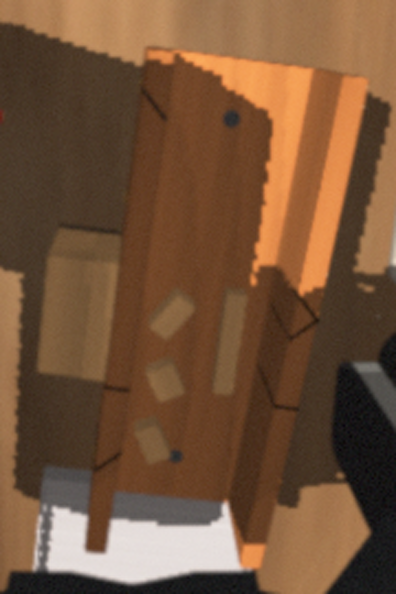

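View pics/scrop.png

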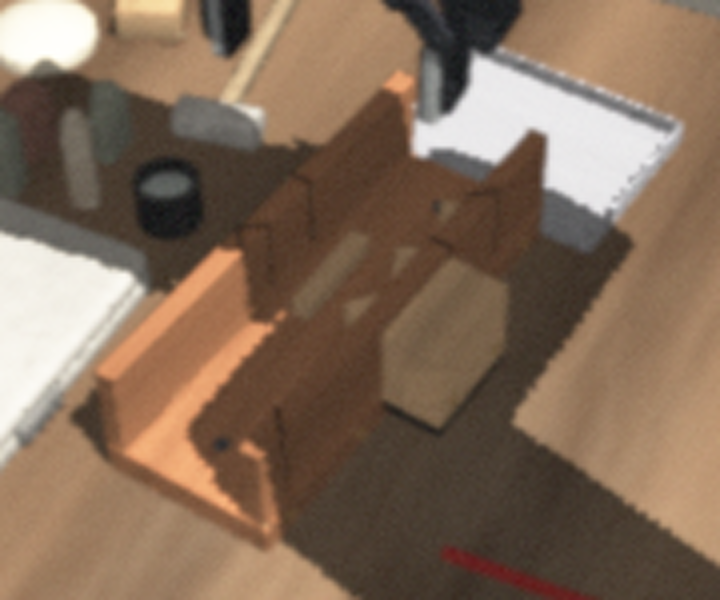

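```bash
python3 - <<'E'
from h import *
c=np.array([.5870,-.0668]); a=np.deg2rad(-7.03)
B=np.array([[np.cos(a),-np.sin(a)],[np.sin(a),np.cos(a)]])
for n in("wrist0","scene0","side0"):
    im=load(n);P,u,v=cloud(im)
    L=np.c_[(P[:,:2]-c)@B,P[:,2]]
    s=(abs(L[:,0])<.12)&(abs(L[:,1])<.13)
    # block top
    t=s&(L[:,0]<-.050)&(L[:,0]>-.1)&(L[:,2]>.06)&(L[:,2]<.072)
    print(n,"block top",t.sum(),np.percentile(L[t],[2,50,98],axis=0).round(4).tolist())
    f=s&(L[:,0]<-.06)&(L[:,2]>.02)&(L[:,2]<.055)
    if f.any(): print("  front",f.sum(),np.percentile(L[f],[2,50,98],axis=0).round(4).tolist())
    b=s&(abs(L[:,0])<.03)&(L[:,2]<.045)
    print("  bed z",np.median(L[b,2]).round(4))
    o=s&(abs(L[:,0])<.033)&(L[:,2]>.0265)&(L[:,2]<.045)
    q=L[o]; g=np.zeros((100,260),np.uint8); ij=(q[:,:2]*1000+[50,130]).astype(int); g[ij[:,0],ij[:,1]]=255
    g=cv2.dilate(g,np.ones((3,3)));nl,lab,st,_=cv2.connectedComponentsWithStats(g)
    for k in range(1,nl):
        if st[k,4]<60: continue
        w=q[lab[ij[:,0],ij[:,1]]==k]; print("  off",len(w),cv2.minAreaRect((w[:,:2]*1000).astype(np.float32)),w[:,2].mean().round(4),w[:,1].max().round(3))
    w=s&(L[:,2]>.07)&(L[:,2]<.078)
    print("  walls",np.percentile(L[w],[1,99],axis=0).round(4).tolist())
E
```

```text
wrist0 block top 1647 [[-0.0813, -0.0291, 0.0634], [-0.0659, 0.003, 0.0652], [-0.0506, 0.0312, 0.0666]]
  front 182 [[-0.0811, 0.0307, 0.0209], [-0.0707, 0.0313, 0.0391], [-0.0606, 0.0318, 0.0543]]
  bed z 0.0198
  off 251 ((-16.255889892578125, -6.0431623458862305), (24.25745391845703, 13.19406795501709), 56.98625183105469) 0.0328 0.007
  off 205 ((-15.748270034790039, -86.6295166015625), (13.886587142944336, 24.120132446289062), 28.088451385498047) 0.0314 -0.073
  off 215 ((-13.753540992736816, -46.89043426513672), (16.119421005249023, 20.513011932373047), 28.405330657958984) 0.0304 -0.035
  off 450 ((17.777420043945312, -19.636959075927734), (11.298137664794922, 60.15154266357422), 2.075911045074463) 0.0304 0.011
  walls [[-0.0476, -0.1255, 0.0707], [0.0481, 0.1278, 0.0752]]
scene0 block top 464 [[-0.0836, -0.0292, 0.0607], [-0.0677, 0.0035, 0.0659], [-0.0506, 0.032, 0.0682]]
  front 291 [[-0.0837, -0.0274, 0.0213], [-0.0823, 0.0232, 0.0381], [-0.0606, 0.0324, 0.0545]]
  bed z 0.0205
  off 28 ((-10.931737899780273, -4.51457405090332), (21.62240982055664, 10.358439445495605), 87.27
[... 673 characters left out ...]
 0.0223
  off 72 ((-15.368186950683594, -87.31428527832031), (15.136314392089844, 23.19659996032715), 28.029890060424805) 0.0328 -0.075
  off 62 ((-15.567343711853027, -7.351173400878906), (23.81490707397461, 13.481964111328125), 59.22886657714844) 0.0342 0.004
  off 65 ((-13.231348037719727, -48.34506607055664), (16.574317932128906, 21.19568634033203), 32.04314422607422) 0.0321 -0.037
  off 79 ((18.43049430847168, -29.440534591674805), (11.136266708374023, 48.83696365356445), 2.817902088165283) 0.0327 -0.005
  off 17 ((17.410823822021484, 3.7247262001037598), (9.533573150634766, 9.435914993286133), 79.7624740600586) 0.0324 0.008
  walls [[-0.0475, -0.1292, 0.0704], [0.0482, 0.1233, 0.0779]]
```

```bash
python3 - <<'E'
from h import *
im=load("wrist0");P,u,v=cloud(im)
T=P-np.array([.55,0,.253])
for lo,hi in((.0,.09),(-.09,0)):
    s=(P[:,2]>.15)&(T[:,0]>lo)&(T[:,0]<hi)&(abs(T[:,1])<.03)
    print(s.sum(),np.percentile(T[s],[0,1,5,50,99],axis=0).round(4).tolist())
print(ray(im,[(110,155),(218,155),(140,112),(128,280)],.004).round(3).tolist())
c=np.array([.5870,-.0668]); a=np.deg2rad(-7.03)
B=np.array([[np.cos(a),-np.sin(a)],[np.sin(a),np.cos(a)]])
Rz=R.from_euler('z',a)
q0=R.from_quat([.7071068,.7071068,0,0])
for name,lx,z,yaw in(("hang",-.065,.05,90),("hang",-.065,.05,-90),("park",-.15,.1,0),("wipe",0,.1,90),("wipe",0,.1,-90)):
  for ly in((0,) if name!="wipe" else (.06,-.14)):
    p=[*(c+B@[lx,ly]),z]
    print(name,yaw,ly,r.inverse_kinematics(p,(Rz*R.from_euler('z',yaw,degrees=True)*q0).as_quat()))
E
```

```text
23029 [[0.0, -0.0134, -0.0095], [0.0009, -0.0101, -0.0026], [0.0049, -0.0074, 0.0114], [0.0428, 0.011, 0.0555], [0.0716, 0.0197, 0.0757]]
23146 [[-0.0747, -0.0131, -0.0098], [-0.072, -0.01, -0.0027], [-0.0683, -0.0075, 0.0115], [-0.0433, 0.011, 0.0555], [-0.0011, 0.0196, 0.0757]]
[[0.348, 0.029, 0.004], [0.477, 0.028, 0.004], [0.39, 0.078, 0.004], [0.346, -0.137, 0.004]]
hang 90 0 [-2.00705044e-01  6.09680477e-01  1.84900618e+00 -4.44089210e-16
  6.82905994e-01 -1.64880472e+00]
hang -90 0 [-2.00705044e-01  6.09680477e-01  1.84900618e+00 -4.44089210e-16
  6.82905994e-01  1.49278793e+00]
park 0 0 [-2.15805129e-01  4.03936214e-01  2.04896804e+00 -4.44089210e-16
  6.88688397e-01 -9.31084827e-02]
wipe 90 0.06 [-9.05113311e-02  6.20037028e-01  1.64825108e+00 -4.44089210e-16
  8.73304550e-01 -1.53861101e+00]
wipe 90 -0.14 [-4.23305662e-01  6.37000173e-01  1.61570276e+00 -4.44089210e-16
  8.88889723e-01 -1.87140534e+00]
wipe -90 0.06 [-9.05113311e-02  6.20037028e-01  1.64825108e+00 -4.44089210e-16
  8.73304550e-01  1.60298164e+00]
wipe -90 -0.14 [-4.23305662e-01  6.37000173e-01  1.61570276e+00 -4.44089210e-16
  8.88889723e-01  1.27018731e+00]
```

```bash
cat >> h.py <<'E'
c=np.array([.5870,-.0668]); a=np.deg2rad(-7.03)
B=np.array([[np.cos(a),-np.sin(a)],[np.sin(a),np.cos(a)]])
q0=R.from_quat([.7071068,.7071068,0,0])
def ori(yaw): return (R.from_euler('z',a)*R.from_euler('z',yaw,degrees=True)*q0).as_quat()
def bp(lx,ly,z): return np.array([*(c+B@[lx,ly]),z])
def tl():
    p=np.array(r.current_tool_pos()); return np.r_[(p[:2]-c)@B,p[2]].round(4)
def st(m=""): print(m,"t",round(r.current_t(),2),"tcp",tl(),"F",np.array(r.current_contact_force()).round(1),"op",round(r.current_opening(),3),flush=True)
E
python3 - <<'E'
from h import *
st()
r.move_to(bp(-.068,.001,.12),ori(90)); st("above")
r.move_linear(bp(-.068,.001,.050),vel=.12); st("down")
grab("side","side1"); grab("wrist","wrist1")
E
```

```text
t 0.15 tcp [-0.0451  0.0618  0.2529] F [-0.2  0.2  0.5] op 1.002
above t 1.54 tcp [-0.0678  0.0011  0.1203] F [-0.7  0.6 -0.3] op 0.999
down t 2.27 tcp [-0.0676  0.001   0.0505] F [ 0.5 -0.3  0.4] op 1.002
```

View pics/wrist1.png

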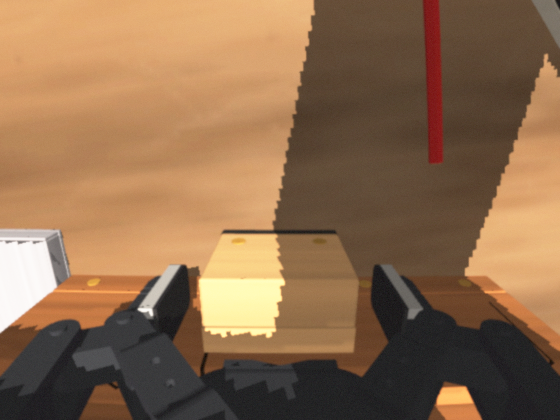

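View pics/side1.png

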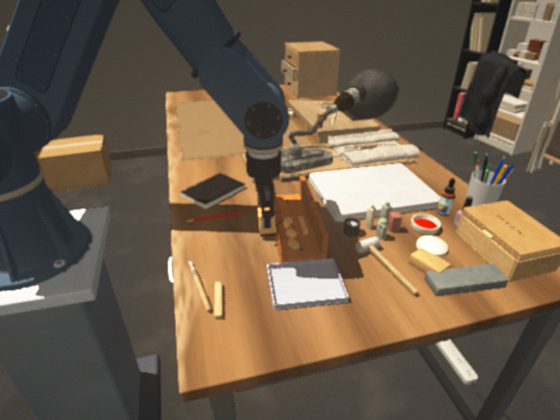

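The wrist view shows the block between the pads, at columns 202–356 with the fingers at 188 and 372, so it is centred. I'll close, lift 14 mm and pull it off.

```bash
python3 - <<'E'
from h import *
r.set_gripper(0.0,50); st("grip")
r.move_linear(bp(-.068,.001,.0645),vel=.04); st("lift")
grab("scene","scene2")
p=tl()
r.move_linear(bp(-.080,.001,.0645),vel=.04); st("pull")
E
```

```text
grip t 2.72 tcp [-0.0677  0.0011  0.0505] F [-1.7  1.8  5.3] op 0.719
lift t 3.23 tcp [-0.068   0.001   0.0646] F [-0.2  0.3 -2.8] op 0.721
pull t 3.73 tcp [-0.0801  0.001   0.0645] F [ 0.5  0.2 -0.9] op 0.72
```

```bash
python3 - <<'E'
from h import *
im=grab("scene","scene3"); grab("wrist","wrist3")
a1=load("scene2")["pixels"][130:280,180:360];b=im["pixels"][130:280,180:360]
cv2.imwrite("pics/s23.png",cv2.resize(cv2.cvtColor(np.hstack([a1,b]),cv2.COLOR_RGB2BGR),None,fx=2.2,fy=2.2))
E
```

```text
(no output)
```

View pics/s23.png

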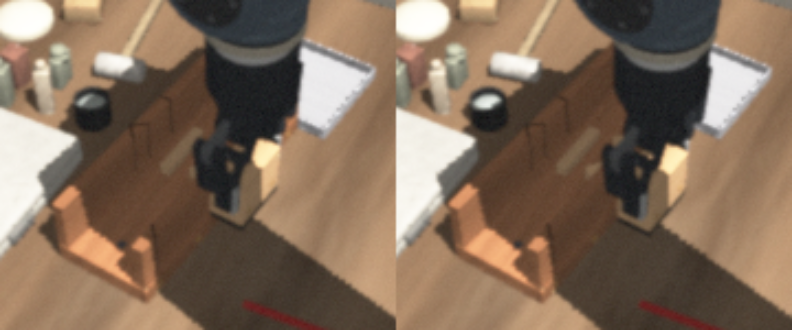

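View pics/wrist3.png

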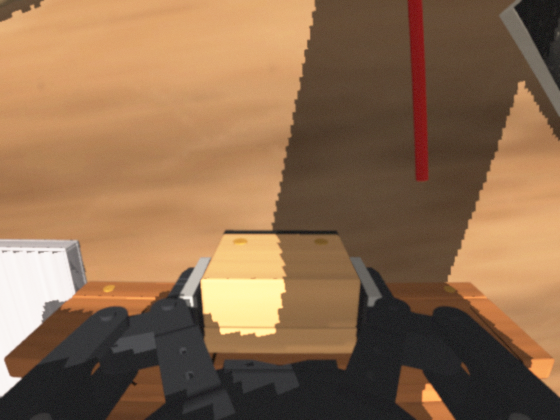

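The block stayed fixed in the jaws through the pull, and the force was low. Next I'll carry it out and set it down.

```bash
cat >> h.py <<'E'
def touch(lx,ly,z0,zmin,fth=4,step=.0006):
    f0=np.array(r.current_contact_force())[2]; z=z0
    while z>zmin:
        z-=step; r.move_linear(bp(lx,ly,z),vel=.03)
        f=np.array(r.current_contact_force())[2]
        if f-f0>fth: break
    print("touch z",round(z,4),"dF",round(f-f0,1)); return z
E
python3 - <<'E'
from h import *
r.move_linear(bp(-.150,-.01,.0645),vel=.12)
r.move_linear(bp(-.150,-.01,.0425),vel=.06); r.sleep(.1); st()
touch(-.150,-.01,.0425,.0385)
r.set_gripper(1.0); st("open")
r.move_linear(bp(-.150,-.01,.12),vel=.15)
im=grab("wrist","wrist4"); st()
P,u,v=cloud(im); L=np.c_[(P[:,:2]-c)@B,P[:,2]]
s=(L[:,2]>.051)&(L[:,2]<.060)&(abs(L[:,0]+.147)<.05)&(abs(L[:,1]+.01)<.045)
print(s.sum(),cv2.minAreaRect((L[s][:,:2]*1000).astype(np.float32)),np.percentile(L[s],[2,50,98],axis=0).round(4).tolist())
E
```

```text
t 5.19 tcp [-0.1501 -0.01    0.0421] F [-0.3 -0.2 -2.1] op 0.718
touch z 0.0407 dF 10.5
open t 6.31 tcp [-0.15   -0.01    0.0407] F [ 0.1 -0.1 -0.7] op 1.0
 t 7.03 tcp [-0.1505 -0.0099  0.1192] F [-0.   0.3  0.1] op 0.998
5021 ((-147.31089782714844, -10.545454025268555), (62.33881759643555, 34.98438262939453), 89.90972900390625) [[-0.1643, -0.0397, 0.0532], [-0.1487, -0.0103, 0.0556], [-0.1309, 0.019, 0.0568]]
```

View pics/wrist4.png

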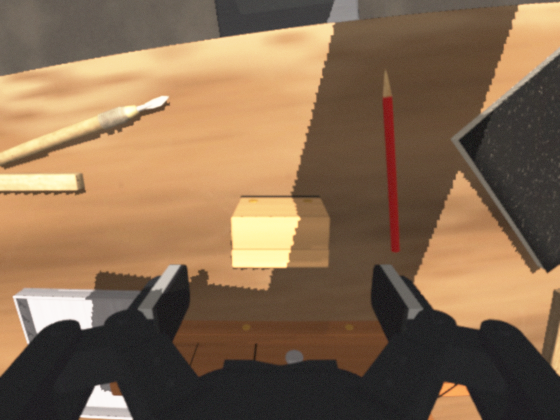

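The block stands at box (-147.3, -10.5) mm with its top at 56 mm and square to the box. Now I'll regrasp it by the broad faces near the top.

```bash
python3 - <<'E'
from h import *
r.move_to(bp(-.1473,-.0105,.12),ori(0)); st("rot")
r.move_linear(bp(-.1473,-.0105,.0545),vel=.12); st("down")
r.set_gripper(0.0,70); st("grip")
r.move_linear(bp(-.1473,-.0105,.155),vel=.15); st("up")
r.move_to(bp(0,.055,.155),ori(90)); st("above channel")
im=grab("wrist","wrist5"); grab("side","side5")
grab("scene","scene5")
E
```

```text
rot t 8.43 tcp [-0.1474 -0.0105  0.1197] F [-0.6  0.3  0.3] op 1.0
down t 9.13 tcp [-0.147  -0.0105  0.0549] F [ 0.6 -0.1 -0.5] op 0.998
grip t 9.68 tcp [-0.147  -0.0105  0.0551] F [-2.7 -0.4  8.6] op 0.383
up t 10.5 tcp [-0.1478 -0.0104  0.1543] F [ 0.8  0.4 -3.1] op 0.38
above channel t 11.79 tcp [-0.0005  0.0548  0.1545] F [-0.4  0.3 -2.5] op 0.384
```

View pics/wrist5.png

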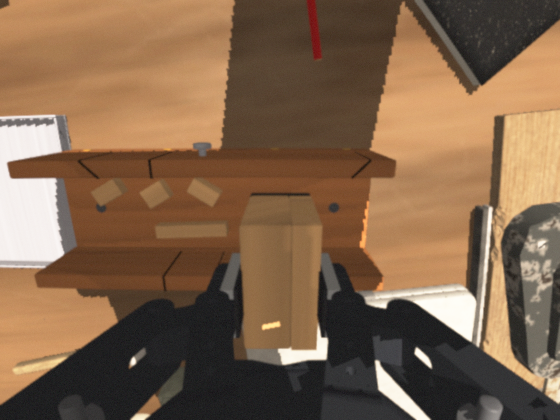

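View pics/scene5.png

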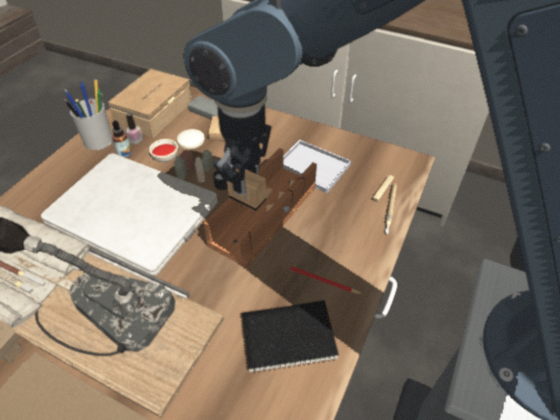

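View pics/side5.png

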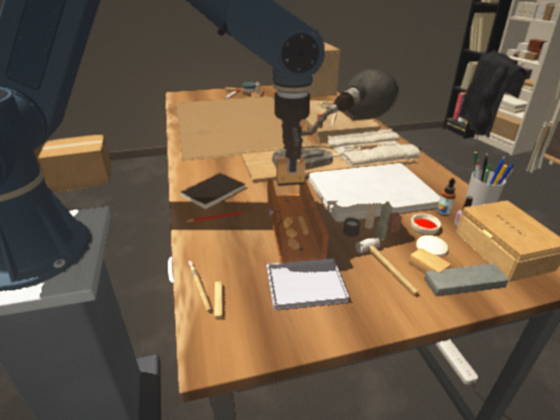

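```bash
python3 - <<'E'
from h import *
im=load("wrist5");P,u,v=cloud(im); L=np.c_[(P[:,:2]-c)@B,P[:,2]]
s=(u>240)&(u<322)&(v>190)&(v<350)
s1=s&(L[:,2]>.105)&(L[:,2]<.15)&(L[:,1]>.035)&(L[:,1]<.075)
print(s1.sum(),np.percentile(L[s1],[1,10,50,90,99],axis=0).round(4).tolist())
for k in((.105,.12),(.12,.135),(.135,.15)):
    w=s1&(L[:,2]>k[0])&(L[:,2]<k[1]); print(k,np.median(L[w],axis=0).round(4), np.polyfit(L[w,1],L[w,0],1).round(4))
im=load("scene5");P,u,v=cloud(im); L=np.c_[(P[:,:2]-c)@B,P[:,2]]
s1=(L[:,2]>.105)&(L[:,2]<.14)&(abs(L[:,1]-.055)<.04)&(abs(L[:,0])<.05)
print(s1.sum(),np.percentile(L[s1],[1,10,50,90,99],axis=0).round(4).tolist())
E
```

```text
1853 [[-0.0327, 0.0381, 0.1058], [-0.0325, 0.0412, 0.1116], [-0.0322, 0.0546, 0.1321], [-0.032, 0.0683, 0.1469], [-0.0309, 0.0712, 0.1497]]
(0.105, 0.12) [-0.0323  0.0545  0.113 ] [ 0.001  -0.0323]
(0.12, 0.135) [-0.0322  0.055   0.1281] [ 0.0014 -0.0323]
(0.135, 0.15) [-0.0322  0.0546  0.1433] [ 0.0813 -0.0362]
456 [[-0.0339, 0.039, 0.1053], [-0.0329, 0.0485, 0.1082], [-0.0193, 0.071, 0.1205], [0.0214, 0.0724, 0.1362], [0.0292, 0.0765, 0.1395]]
```

```bash
python3 - <<'E'
from h import *
X=.0013
r.move_linear(bp(X,.055,.155),vel=.05)
r.move_linear(bp(X,.055,.105),vel=.12); st()
r.move_linear(bp(X,.055,.077),vel=.05); r.sleep(.1); st("near")
z=touch(X,.055,.077,.072,fth=3,step=.0005); st()
print(z)
grab("scene","scene6"); grab("wrist","wrist6")
E
```

```text
t 12.76 tcp [0.0016 0.055  0.1053] F [-0.3  0.4 -0.9] op 0.38
near t 13.57 tcp [0.0015 0.055  0.0773] F [ 0.3  0.8 -1.2] op 0.386
touch z 0.0745 dF 7.7
 t 14.82 tcp [0.0014 0.055  0.0751] F [-3.4 -0.1  6.4] op 0.382
0.0745
```

View pics/wrist6.png

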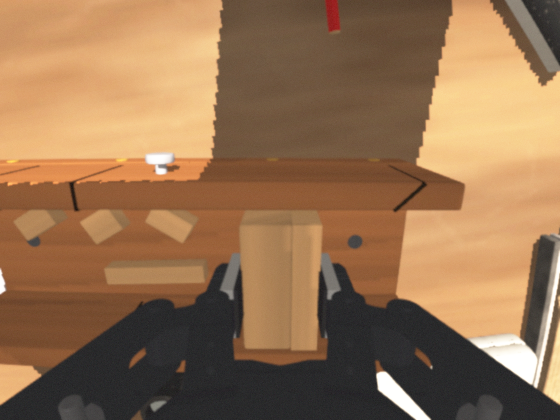

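The block stands on the bed between the walls, with the offcuts to its left (rows 205–285, columns 15–205). I'll wipe now and check part-way.

```bash
python3 - <<'E'
from h import *
X=.0013
for y in(.0,-.05,-.085):
    r.move_linear(bp(X,y,.0749),vel=.06); st()
grab("scene","scene7"); grab("wrist","wrist7"); grab("side","side7")
E
```

```text
t 15.98 tcp [ 0.0015 -0.0009  0.0751] F [-0.7 -0.5  5.2] op 0.386
 t 16.97 tcp [ 0.0014 -0.0509  0.0751] F [0.9 0.1 5. ] op 0.381
 t 17.7 tcp [ 0.0014 -0.0862  0.0751] F [-0.1 -1.3  4.4] op 0.384
```

View pics/wrist7.png

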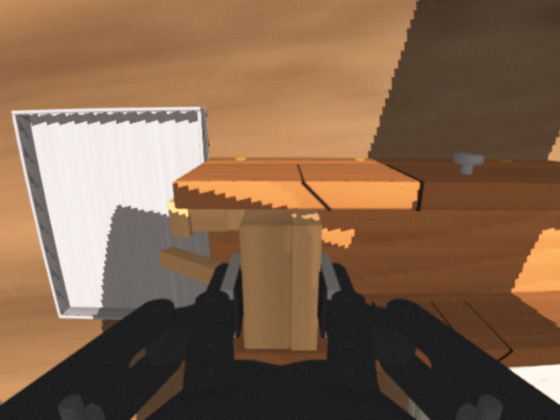

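```bash
python3 - <<'E'
from h import *
a=load("scene7")["pixels"][110:260,200:380];b=load("side7")["pixels"][170:320,230:380]
cv2.imwrite("pics/ss7.png",cv2.resize(cv2.cvtColor(np.hstack([a,b]),cv2.COLOR_RGB2BGR),None,fx=2.4,fy=2.4,interpolation=cv2.INTER_CUBIC))
E
```

```text
(no output)
```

View pics/ss7.png

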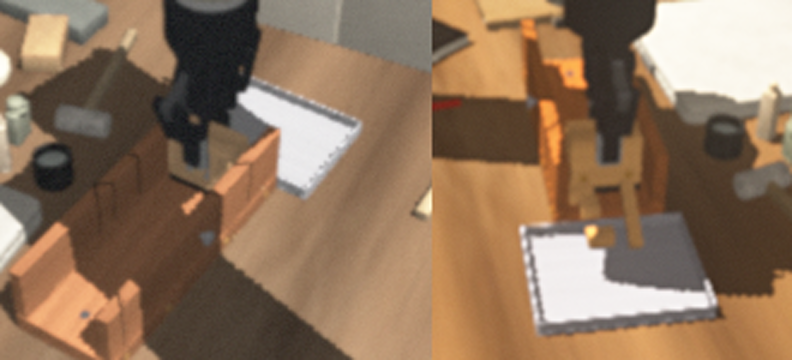

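The stubs are queued along the near wall (wrist 170–245, row 215) and the strip sticks out over the edge at (190,265). I'll carry on slowly.

```bash
python3 - <<'E'
from h import *
X=.0013
r.move_linear(bp(X,-.105,.0749),vel=.035); st()
grab("side","side8")
r.move_linear(bp(X,-.122,.0749),vel=.035); st()
grab("side","side8b")
r.move_linear(bp(X,-.138,.0749),vel=.035); st()
r.sleep(.2)
grab("side","side8c"); grab("wrist","wrist8")
b=[load(k)["pixels"][170:320,230:380] for k in("side8","side8b","side8c")]
cv2.imwrite("pics/ss8.png",cv2.resize(cv2.cvtColor(np.hstack(b),cv2.COLOR_RGB2BGR),None,fx=1.75,fy=1.75,interpolation=cv2.INTER_CUBIC))
E
```

```text
t 18.57 tcp [ 0.0013 -0.1057  0.0751] F [0.7 0.3 6.4] op 0.381
 t 19.26 tcp [ 0.0013 -0.1228  0.0751] F [-0.5 -0.4  5.6] op 0.379
 t 19.92 tcp [ 0.0013 -0.1388  0.0751] F [0.2 0.8 4.9] op 0.382
```

View pics/ss8.png

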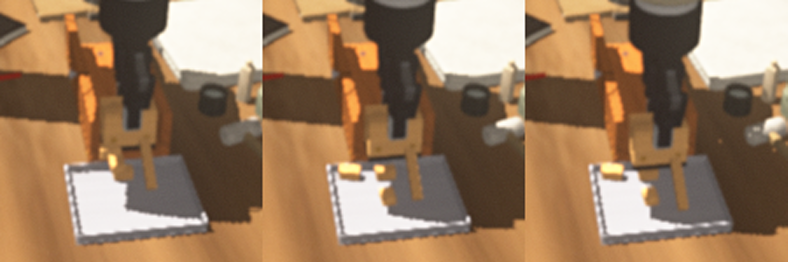

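View pics/wrist8.png

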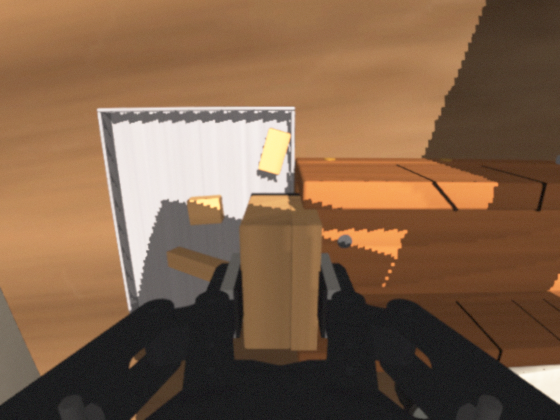

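```bash
python3 - <<'E'
from h import *
X=.0013
r.move_linear(bp(X,-.152,.0749),vel=.035); st()
r.move_linear(bp(X,-.152,.165),vel=.12); st()
grab("side","side9"); grab("wrist","wrist9")
b=[load(k)["pixels"][150:330,220:400] for k in("side9",)]
cv2.imwrite("pics/ss9.png",cv2.resize(cv2.cvtColor(np.hstack(b),cv2.COLOR_RGB2BGR),None,fx=3,fy=3,interpolation=cv2.INTER_CUBIC))
E
```

```text
t 20.77 tcp [ 0.0009 -0.1522  0.0744] F [ 0.3 -0.3 -1.7] op 0.383
 t 21.67 tcp [ 0.0009 -0.1518  0.1642] F [ 0.1  0.8 -1.4] op 0.384
```

View pics/ss9.png

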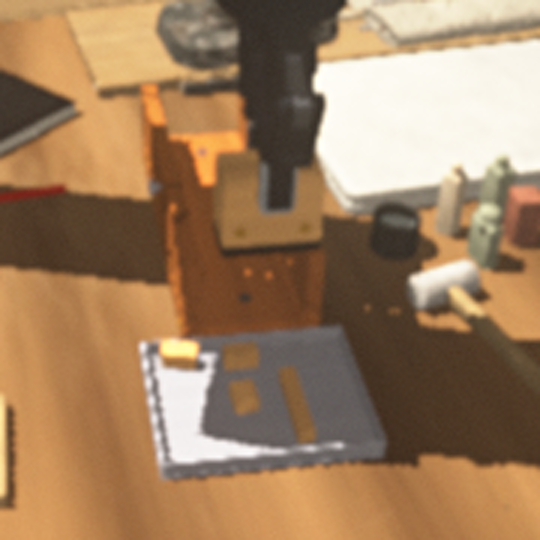

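View pics/wrist9.png

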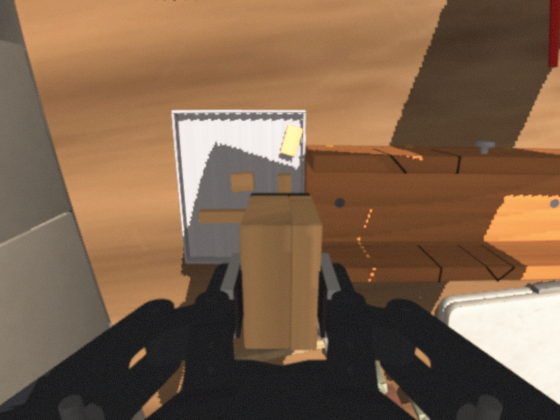

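All four offcuts lie flat in the tray (side crop (180,352), (240,357), (243,395), (297,403)) and the channel is empty. Next I'll stand the block on the bench.

```bash
python3 - <<'E'
from h import *
r.move_to(bp(-.1473,-.0105,.165),ori(0)); st()
r.move_linear(bp(-.1473,-.0105,.075),vel=.12)
r.move_linear(bp(-.1473,-.0105,.057),vel=.06); r.sleep(.1); st()
touch(-.1473,-.0105,.057,.0525,fth=3,step=.0005)
r.set_gripper(1.0); st("open")
r.move_linear(bp(-.1473,-.0105,.16),vel=.12)
q=r.current_q()
r.move_to([.50,.0,.30],ori(0)); r.sleep(.2); st()
for n in("side","scene","wrist"): im=grab(n,n+"10")
P,u,v=cloud(im); L=np.c_[(P[:,:2]-c)@B,P[:,2]]
s=(L[:,2]>.051)&(L[:,2]<.060)&(abs(L[:,0]+.147)<.05)&(abs(L[:,1]+.01)<.045)
print(s.sum(),cv2.minAreaRect((L[s][:,:2]*1000).astype(np.float32)),np.percentile(L[s],[2,50,98],axis=0).round(4).tolist())
E
```

```text
t 23.32 tcp [-0.147  -0.0107  0.165 ] F [-0.3 -0.  -1.6] op 0.382
 t 24.77 tcp [-0.1472 -0.0105  0.0571] F [ 0.1  0.1 -1.5] op 0.382
touch z 0.0545 dF 14.8
open t 26.59 tcp [-0.1473 -0.0105  0.0545] F [ 1.  -0.5  0.1] op 0.998
 t 28.51 tcp [-0.0951  0.0551  0.2986] F [ 0.1 -0.1  0. ] op 1.006
1260 ((-146.93666076660156, -9.593276977539062), (62.627201080322266, 33.151519775390625), 89.87423706054688) [[-0.1625, -0.039, 0.0531], [-0.1464, -0.0078, 0.0554], [-0.1307, 0.0207, 0.0569]]
```

View pics/wrist10.png

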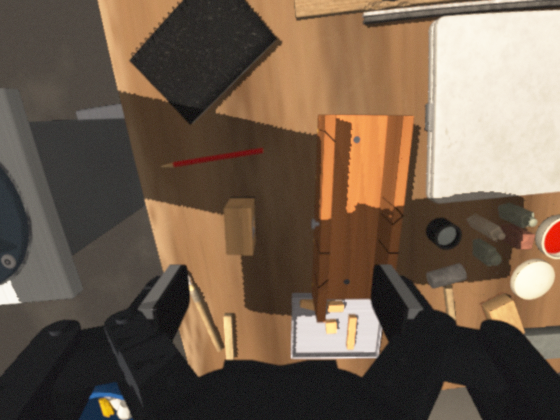

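View pics/side10.png

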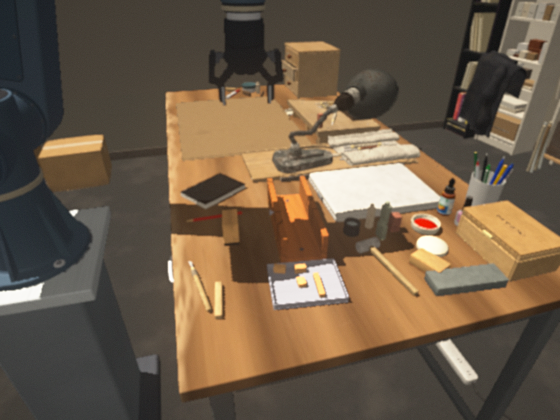

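The block stands on the bench (wrist (240,227)) with its top at 55.4 mm, upright. The four offcuts are in the tray, the channel is clear, and the other things lie where they were. Handing in.

```bash
python3 - <<'E'
from h import *
r.hand_in(); st()
E
```

```text
the job is handed in; nothing more can be done
the job is handed in; nothing more can be done
```

The job is done and was handed in at about 28.5 s of the 51 s allowed.

- **Unhooking:** I gripped the block by its two ends, lifted it 14 mm, pulled it off the screw and stood it on the bench.
- **Wiping:** I took it again by its broad faces near the top, with the fingertips about 33 mm above the foot. I then stood it in the channel behind the offcuts and wiped them out of the -y end.
- **Standing it down:** I set the block on its foot on the bench, about 147 mm out from the box's centre line on the robot side.

**Last checks:** the final wrist and side pictures show all four offcuts in the tray and the channel empty. The block is upright, with its measured top at about 55 mm against the 56 mm expected. By eye, the pad, graver, stock bar, loupe and hammer lie as before.

The highest force change I read was about 15 N, when setting the block down the last time. I did not measure the gap between fingers and offcuts directly; the pictures taken during the wipe showed no contact. No check failed or disagreed.

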